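# Check two drill-bit cases for a stiff hinge

### The arm

A 7-joint arm with a two-finger parallel gripper is mounted at the origin on the work surface. World frame = base frame: x ahead of the robot, y to its left, z up, the work surface at z = 0. Lengths are in m, angles in rad, forces in N, time in s.
With the tool pointing down it reaches from about 0.35 to 0.9 m from the base axis. Payload 7.2 kg.
Tool frame: the origin (TCP) lies midway between the tips of the shut fingers; the grasp point (between the pads) lies 19 mm behind it; y points along the fingers, z is the direction in which the jaws open and shut, and the axes are right-handed (so a half turn about y gives the same grasp; the last joint's range is limited). The gripper opens to 85 mm and grips with 20 to 120 N. Pads are 22 mm wide; open, the fingers measure 114 mm over their backs; the gripper's body (76 mm by 85 mm) begins 54 mm behind the grasp point. The pads swing forward as they close: fully open they stand 13 mm farther back than shut.
Start: joints at [-1.33, 0.411, -0.013, 1.596, 0.006, 1.134, -0.082], TCP at [0.19, 0.595, 0.231] pointing down, gripper open.
Joint ranges: [-2.95, 2.95], [-0.29, 1.99], [-1.47, 1.44], [0.14, 2.54], [-1.03, 4.17], [0.13, 1.85], [-2.86, 2.86]. Speed limits (rad/s): [2.39, 2.39, 3.01, 3.01, 3.14, 3.14, 3.14].

### API

Orientations are given as a unit quaternion [w, x, y, z].
In Python, from rig import arm gives the robot as it stands. The module is installed in compiled form; this text tells all that it offers.
- The arm moves only by the tool play_rows, never from a script. Its argument "commands" is a list of rows, each an object with "xyz": the shift along the tool's x, y, z in m, a list of three; "spin": the turn about the tool's y in degrees. In form: [{"xyz": [x, y, z], "spin": spin}, ...]. A call has 1 to 5 rows; each row shifts and turns the commanded pose from where the row before left it, along the tool's axes as they then stand; what a row does not reach is not made up. A row lasts 1/10 s, in which the tool goes at most 50 mm and 8.59 degrees, less where a joint would pass 70% of its speed; a pose out of reach is approached as far as the arm can. A call with a gripper value outside its range is refused whole. "gripper" is the closure, from 0 (fully open) to 1 (shut), set as the call begins (left out, the last holds). The fingers move at their own pace and stop on an object; "force" is the grip in N (left out, the last holds). Time passes only in rows, so rows that do not move let the fingers close. It gives the time, the measured TCP pose, the force and the opening at its end, in the units of the state.
- arm.sense(): the state, without advancing time (a new reading comes with each control period).
- arm.snapshot(name): name is "side" or "top"; returns (picture, depth): 400x640x3 uint8, red, green, blue; 400x640 float32, m along the optical axis (not along the pixel's ray), 0 where there is no reading.
- arm.camera_model(name): a dict with "fx", "fy", "cx", "cy" (pixels), "extrinsics" (4x4, takes a point from camera to world coordinates). Camera axes: x right, y down, z forward; pixel columns grow to the right and rows downward; lengths in m; the calibration is good to about 2 mm. A picture is of the moment at which its call begins. camera_model takes no time and is no camera call.
- arm.sign_off(): hands the job in, once; it reports no verdict.
The state is a dict: "time_s": time; "joints": joint angles; "joint_vel": joint speeds; "tau": joint torques, N m; "tool_pos": TCP position; "tool_rot": TCP orientation; "ft_force": force on the tool from outside, world axes, zero at the start; "moment": the same for the moment, N m; "grip_width": finger opening in m.
Only numpy, scipy, OpenCV 4.12 (cv2) and the standard library are available. Lean on these libraries where they do the work, as an engineer would, in place of code of your own. Each camera call takes 0.05 s, during which the arm holds its last target.

### The job

Check the hinges of the two grey drill-bit cases on the shop counter: open each lid by its knob to at least half its swing, first the left-hand case (left as the robot sees it, +y), then the right-hand one; a good lid drops shut by itself when let go, while the stiff one stays up. Once both have been checked, with the stiff lid shut again, carry that case into the shallow grey reject tray, setting it down flat on the tray's floor without dropping it. Leave the good case shut where it stands, and do not disturb the carton, tape roll and sharpening stone.

Things in the scene. Friction and masses are not known exactly. Their poses are not given: they have to be found in the camera images.
- case_a: One of two grey metal drill-bit cases alike in looks, one with a stiff hinge: closed box 100 x 50 mm, 36 mm high (lower box 26, lid 9 mm), 0.4 to 0.7 kg, loose. Origin: centre of its underside; x along the length, yaw within 20 degrees. Hinge axis along y at x = +50 mm (far end), 26 mm up. Carried by the lower box, gripped across its 50 mm width.
- case_b: The other case, identical in looks, size, knob and axes to case_a.
- case_a_knob (a point): Point to pinch on case_a's lid knob, a black upright round knob 14 mm in diameter and 30 mm tall on the lid's mid-line. Lid shut, the point lies at x = -40 mm, y = 0, 60 mm above the case's underside (knob spans 36 to 66 mm). Pinched across y, the knob can turn between the fingers as the lid rises.
- case_b_knob (a point): Point to pinch on case_b's lid knob, a black upright round knob 14 mm in diameter and 30 mm tall on the lid's mid-line. Lid shut, the point lies at x = -40 mm, y = 0, 60 mm above the case's underside (knob spans 36 to 66 mm). Pinched across y, the knob can turn between the fingers as the lid rises.
- case_a_lid (a joint): Lid angle of case_a: 0 shut, growing as its knob end rises, stop at 1.2 rad. A good lid drops shut from any angle when let go; a stiff one stays where it is left and needs 0.4 to 1 N at the knob to move either way.
- case_b_lid (a joint): Lid angle of case_b: 0 shut, growing as its knob end rises, stop at 1.2 rad. A good lid drops shut from any angle when let go; a stiff one stays where it is left and needs 0.4 to 1 N at the knob to move either way.
- tray: Shallow grey plastic reject tray, fixed, 180 x 180 mm outside, 15 mm high, walls and floor 5 mm thick (inside 170 x 170 mm, floor 5 mm above the counter). Origin: centre of its underside; x and y along its sides, yaw within 9 degrees.
- carton: Bystander: closed cardboard carton 55 x 110 x 36 mm, loose, at the far side of the counter. Origin: centre of its underside.
- tape: Bystander: yellow tape roll lying flat, 90 mm across, 24 mm high, loose, at the far side. Origin: centre of its underside.
- stone: Bystander: grey sharpening stone 50 x 100 x 28 mm with a paper band, loose, at the far side. Origin: centre of its underside.
Mind the look-alikes: they are no part of the job. Leave any green look-alike of the case_b alone.

How it is judged:
On the way, in this order (a step that is already met when the one before it is completed fails the run):
1. the lid of the left-hand case is opened to at least half its swing (0.6 rad) (((((world y of case_a above -0.135 m and world y of case_b below -0.135 m) or (world y of case_a above 0.135 m and world y of case_b below 0.135 m)) and value of joint case_a_lid above 0.6 rad) or (((world y of case_b above -0.135 m and world y of case_a below -0.135 m) or (world y of case_b above 0.135 m and world y of case_a below 0.135 m)) and value of joint case_b_lid above 0.6 rad))), for 0.2 s.
2. the lid of the right-hand case is opened to at least half its swing (0.6 rad) (((((world y of case_a above -0.135 m and world y of case_b below -0.135 m) or (world y of case_a above 0.135 m and world y of case_b below 0.135 m)) and value of joint case_b_lid above 0.6 rad) or (((world y of case_b above -0.135 m and world y of case_a below -0.135 m) or (world y of case_b above 0.135 m and world y of case_a below 0.135 m)) and value of joint case_a_lid above 0.6 rad))), for 0.2 s.
At the end, for the whole second after the job is handed in: The case with the stiff hinge lies flat on the tray's floor inside its walls (origin 2 to 10 mm above the counter, tilt under 0.08 rad), the good case stands flat within 50 mm of where it started, both lids are shut to within 0.15 rad, and both cases are at rest (horizontal distance between case_a and tray below 0.08 m and height (world z) of case_a between 0.002 and 0.01 m and angle between each of case_a, case_b's own z axis and vertical below 0.08 rad and value of joint each of case_a_lid, case_b_lid below 0.15 rad and linear speed of each of case_a, case_b below 0.02 m/s and distance of case_b from where it was at the start of the episode below 0.05 m); the robot touches nothing.
It fails at once if the carton, tape roll or stone is moved more than 30 mm (distance of any of carton, tape, stone from where it was at the start of the episode above 0.03 m).
It fails at once if a case is dropped or thrown (over 0.6 m/s, a fall of some 18 mm, with no finger on it) ((contact force between the fingers and case_a below 0.05 N and linear speed of case_a above 0.6 m/s) or (contact force between the fingers and case_b below 0.05 N and linear speed of case_b above 0.6 m/s)).
It also fails if it takes over 61 s, if anything falls off the work surface, if the arm or the gripper's body presses on something with over 40 N, if the wrist force passes 120 N, or if a joint passes its speed limit or range.

## Working session

There is one attempt and no reset: what is moved stays moved. The work goes in short steps, Python scripts to look and compute and a tool call to move; the robot and the scene stay as the last step left them, time stands still between calls to the robot, and variables do not carry over. Pictures are saved under pics/ and viewed, and the job is handed in when it is done.

Besides the shell and the picture viewer there is one more tool, called after ">>>" as name(argument=value, ...), one argument or row to a line, values as JSON. play_rows: Moves the arm, as the interface text tells. Its arguments: {"type":"object","properties":{"commands":{"type":"array","items":{"type":"object","properties":{"xyz":{"type":"array","items":{"type":"number"}},"spin":{"type":"number"}}}},"gripper":{"type":"number"},"force":{"type":"number"}},"required":["commands"]}

```bash
mkdir -p pics; ls
cat > h.py <<'E'
import numpy as np, cv2
from rig import arm
def snap(name,fn=None):
    p,d=arm.snapshot(name)
    if fn: cv2.imwrite('pics/'+fn,p[:,:,::-1])
    np.savez('/tmp/'+name+'.npz',p=p,d=d)
    return p,d
def cloud(name,d):
    m=arm.camera_model(name); v,u=np.mgrid[0:400,0:640]
    P=np.stack([(u-m['cx'])/m['fx']*d,(v-m['cy'])/m['fy']*d,d],-1)
    T=np.array(m['extrinsics']); W=P@T[:3,:3].T+T[:3,3]; W[d==0]=np.nan
    return W
E
python3 - <<'E'
from h import *
print(arm.sense())
for n in ('top','side'):
    p,d=snap(n,n+'0.png'); print(arm.camera_model(n)); print((d>0).mean())
E
```

```text
pics
{'time_s': 0.0, 'joints': array([-1.33020871,  0.41189832, -0.01270809,  1.59708051,  0.00558428,
        1.13430072, -0.08218827]), 'joint_vel': array([-0.00058226,  0.00029456,  0.00047016, -0.00010927,  0.00076862,
        0.00046509,  0.00109793]), 'tau': array([-9.64118726e-05, -6.00613904e+01,  6.82229418e-01, -2.99418783e+01,
        1.37625646e-02,  1.06314226e-02, -2.08238146e-05]), 'tool_pos': array([0.18982168, 0.59493506, 0.23043915]), 'tool_rot': array([-0.69811541,  0.69927837, -0.10878344,  0.10867751]), 'ft_force': array([0.37537422, 0.97678012, 0.22439021]), 'moment': array([ 0.00572883,  0.02867279, -0.00497965]), 'grip_width': 0.08535202884992688}
{'fx': 464.1771663981952, 'fy': 464.1771663981952, 'cx': 321.86096962089033, 'cy': 205.03649137336322, 'extrinsics': array([[-0.0262044 , -0.9844655 ,  0.17361167,  0.39145428],
       [-0.99918381,  0.02045324, -0.03483347,  0.01739729],
       [ 0.03074143, -0.17438276, -0.98419796,  1.01407484],
       [ 0.        ,  0.        ,  0.        ,  1.        ]])}
0.99578125
{'fx': 414.00412250465683, 'fy': 414.00412250465683, 'cx': 320.99024009817197, 'cy': 194.3817879450553, 'extrinsics': array([[ 0.97039313, -0.18317761,  0.15742658,  0.36657795],
       [-0.24099807, -0.69105583,  0.68144096, -0.73411486],
       [-0.01603417, -0.69920513, -0.71474128,  0.84404638],
       [ 0.        ,  0.        ,  0.        ,  1.        ]])}
0.9959921875
```

View pics/top0.png

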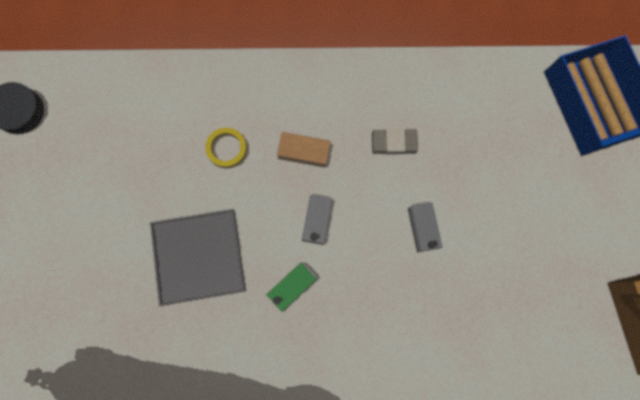

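View pics/side0.png

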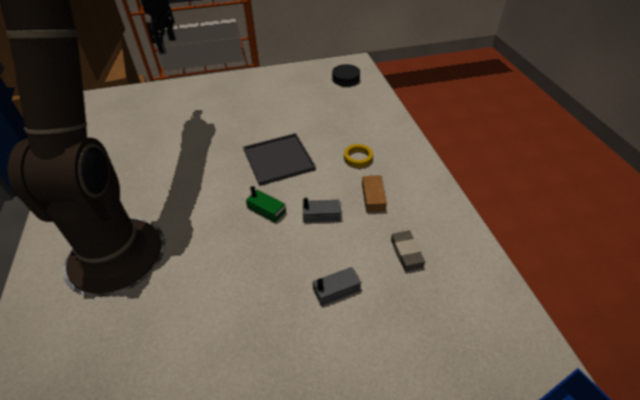

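The top view shows two grey cases: A at about (318,219) with its knob at (315,237), and B at about (425,227) with its knob at (433,244). The green look-alike is at (293,287), the tray at (198,257), and the bystanders at (226,148), (304,149) and (395,141). Both grey ones fit the description. The stone is also grey, but it has a band and no knob. The left-hand case is the one at u=318.

```bash
cat >> h.py <<'E'
def ray(name,u,v,z):
    m=arm.camera_model(name);T=np.array(m['extrinsics'])
    r=T[:3,:3]@np.array([(u-m['cx'])/m['fx'],(v-m['cy'])/m['fy'],1.]);return T[:3,3]+r*(z-T[2,3])/r[2]
E
python3 - <<'E'
from h import *
for n in('top','side'):
    z=np.load(f'/tmp/{n}.npz');p,d=z['p'],z['d'];W=cloud(n,d)
    sat=p.max(2).astype(int)-p.min(2)
    tab=W[(abs(W[...,0]-.5)<.4)&(abs(W[...,1])<.4)&(abs(W[...,2])<.012)]
    print(n,'table z',np.median(tab[:,2]))
    hi=((W[...,2]>.018)&(W[...,2]<.09)&(W[...,0]>.3)&(W[...,0]<.9)&(abs(W[...,1])<.45)).astype(np.uint8)
    k,l,st,c=cv2.connectedComponentsWithStats(hi)
    for i in range(1,k):
        if st[i,4]<60: continue
        m=l==i;q=W[m]; top=q[(q[:,2]>.028)&(q[:,2]<.042)]
        kn=q[q[:,2]>.05]
        print(c[i].round(),st[i,4],p[m].mean(0).round(),'zmed',np.median(q[:,2]).round(4),'rect',cv2.minAreaRect(top[:,:2].astype(np.float32)) if len(top)>5 else None,'knob',len(kn),kn.mean(0) if len(kn) else '', kn[:,2].max() if len(kn) else '')
z=np.load('/tmp/top.npz');p=z['p']
cv2.imwrite('pics/crop0.png',cv2.resize(p[170:320,140:460,::-1],None,fx=2.5,fy=2.5,interpolation=cv2.INTER_CUBIC))
p=np.load('/tmp/side.npz')['p']
cv2.imwrite('pics/crop1.png',cv2.resize(p[120:310,230:440,::-1],None,fx=3,fy=3,interpolation=cv2.INTER_CUBIC))
E
```

```text
top table z -0.00041025676693018376
[225. 147.] 640 [153. 138.  53.] zmed 0.023 rect None knob 0  
[394. 141.] 1033 [127. 121. 111.] zmed 0.0275 rect ((0.7083396315574646, -0.18377317488193512), (0.09830223023891449, 0.05234387144446373), 88.14104461669922) knob 0  
[303. 149.] 1300 [140. 108.  77.] zmed 0.0352 rect ((0.6919443607330322, 0.020769063383340836), (0.10999461263418198, 0.05574306845664978), 77.8449935913086) knob 0  
[316. 219.] 1106 [106. 106. 105.] zmed 0.0348 rect ((0.5362464189529419, -0.005098011344671249), (0.04826761409640312, 0.1024063229560852), 78.22799682617188) knob 40 [0.49492194 0.00331355 0.06421344] 0.06754881289347425
[425. 227.] 1155 [100. 100.  99.] zmed 0.0348 rect ((0.5147238373756409, -0.23885145783424377), (0.10333196818828583, 0.048779360949993134), 8.695034980773926) knob 46 [ 0.47265718 -0.24429226  0.06335949] 0.06948250352594953
[291. 287.] 1190 [ 68. 115.  72.] zmed 0.0348 rect ((0.39431747794151306, 0.0506725013256073), (0.04910152032971382, 0.10268381983041763), 41.91399002075195) knob 41 [0.36653897 0.08150546 0.06395133] 0.067388997765692
[... 390 characters left out ...]
524516105652), 41.53877639770508) knob 31 [0.36471367 0.07984242 0.0607681 ] 0.06807270529418086
[320. 208.] 679 [62. 61. 58.] zmed 0.0343 rect ((0.5340604186058044, -0.006467089056968689), (0.05249230936169624, 0.10142393410205841), 77.70594787597656) knob 33 [0.49311782 0.00072659 0.0605797 ] 0.06791259950950701
[407. 249.] 762 [98. 89. 75.] zmed 0.0272 rect ((0.7062158584594727, -0.18486681580543518), (0.09737485647201538, 0.05092835798859596), 87.84617614746094) knob 0  
[336. 284.] 996 [62. 61. 59.] zmed 0.0344 rect ((0.5123593807220459, -0.23864755034446716), (0.10310637205839157, 0.05050506815314293), 8.616527557373047) knob 47 [ 0.47100559 -0.24753137  0.06146703] 0.06872781969736497
```

```bash
cat >> h.py <<'E'
from scipy.spatial.transform import Rotation as R
def pose():
    s=arm.sense();q=s['tool_rot'];r=R.from_quat([q[1],q[2],q[3],q[0]]).as_matrix();return s,np.array(s['tool_pos']),r
def go(t,yaw):
    s,p,r=pose();y=np.degrees(np.arctan2(r[1,0],r[0,0]))
    dy=(yaw-y+180)%360-180
    print('t',round(s['time_s'],2),'pos',p.round(4),'yaw',y.round(2),'ydir',r[:,1].round(3),'F',np.round(s['ft_force'],1),'w',round(s['grip_width'],4))
    print(' shift now-axes mm',((r.T@(np.array(t)-p))*1000).round(1),'spin',round(-dy,2))
    a=np.radians(yaw);D=np.array(t)-p
    print(' shift target-yaw axes mm: x',((D[0]*np.cos(a)+D[1]*np.sin(a))*1000).round(1),'y',(-D[2]*1000).round(1),'z',((-D[0]*np.sin(a)+D[1]*np.cos(a))*1000).round(1))
E
python3 - <<'E'
from h import *
for n in('top','side'):
    z=np.load(f'/tmp/{n}.npz');p,d=z['p'],z['d'];W=cloud(n,d)
    m=((W[...,2]>.011)&(W[...,2]<.018)&(W[...,0]>.33)&(W[...,0]<.62)&(W[...,1]>.1)&(W[...,1]<.42)).astype(np.uint8)
    q=W[m>0];print(len(q),cv2.minAreaRect(q[:,:2].astype(np.float32)))
    # tray floor by colour
    g=((p.max(2)<100)&(W[...,0]>.33)&(W[...,0]<.62)&(W[...,1]>.1)&(W[...,1]<.42)&(W[...,2]>-.002)).astype(np.uint8)
    q=W[g>0];print(len(q),cv2.minAreaRect(q[:,:2].astype(np.float32)),np.median(q[:,2]))
go([.494,.002,.2],-12)
E
```

```text
767 ((0.4620587229728699, 0.25306400656700134), (0.18005186319351196, 0.18031232059001923), 7.999081134796143)
6823 ((0.4626390039920807, 0.25112974643707275), (0.17644190788269043, 0.17957359552383423), 8.339303016662598) 0.0045193666638541075
316 ((0.45957711338996887, 0.25284630060195923), (0.18003976345062256, 0.1860632300376892), 8.360806465148926)
2434 ((0.4571046829223633, 0.23032963275909424), (0.20395226776599884, 0.22946007549762726), 7.950039863586426) 0.005175359806783353
t 0.1 pos [0.1898 0.595  0.2305] yaw -17.69 ydir [-0.    -0.001 -1.   ] F [0.3 0.5 0.2] w 0.0856
 shift now-axes mm [ 470.    31.3 -472.5] spin -5.69
 shift target-yaw axes mm: x 420.8 y 30.5 z -516.8
```

View pics/crop1.png

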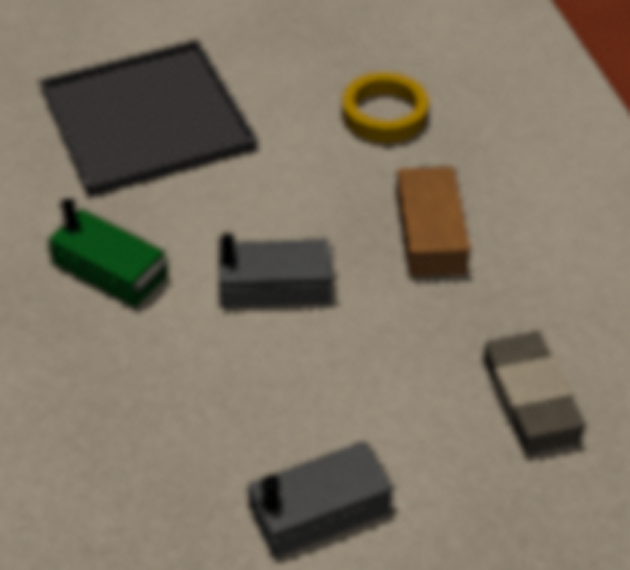

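View pics/crop0.png

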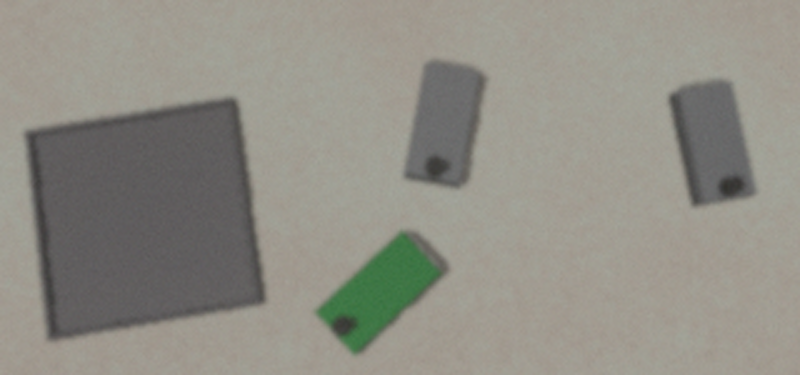

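The enlarged crops confirm it: the two grey cases with upright black knobs are the targets. The green one beside the left case, the banded stone and the carton are not. I'll start on the left case, at (0.535, -0.006) with yaw -12°.

>>> play_rows(
  commands=[
    {"xyz":[0,0,0],"spin":-5.7},
    {"xyz":[0.03,0,-0.037],"spin":0},
    {"xyz":[0.03,0,-0.037],"spin":0},
    {"xyz":[0.03,0,-0.037],"spin":0},
    {"xyz":[0.03,0,-0.037],"spin":0},
  ],
  gripper=0,
  force=25,
)

```text
time_s: 0.6
tool_pos: [0.2771, 0.4237, 0.2309]
tool_rot: [-0.703, 0.703, -0.074, 0.074]
ft_force: [1.2, 0.5, 0.6]
grip_width: 0.0854
```

>>> play_rows(
  commands=[
    {"xyz":[0.03,0,-0.037],"spin":0},
    {"xyz":[0.03,0,-0.037],"spin":0},
    {"xyz":[0.03,0,-0.037],"spin":0},
    {"xyz":[0.03,0,-0.037],"spin":0},
    {"xyz":[0.03,0,-0.037],"spin":0},
  ],
)

```text
time_s: 1.1
tool_pos: [0.3852, 0.2117, 0.2313]
tool_rot: [0.703, -0.703, 0.074, -0.074]
ft_force: [1.2, -0.2, 0.7]
grip_width: 0.0856
```

>>> play_rows(
  commands=[
    {"xyz":[0.03,0.01,-0.037],"spin":0},
    {"xyz":[0.03,0.01,-0.037],"spin":0},
    {"xyz":[0.03,0.01,-0.037],"spin":0},
    {"xyz":[0.03,0.01,-0.037],"spin":0},
    {"xyz":[0,0,0],"spin":0},
  ],
)

```text
time_s: 1.6
tool_pos: [0.4728, 0.0374, 0.1903]
tool_rot: [-0.702, 0.704, -0.077, 0.077]
ft_force: [0.0, 0.2, -0.5]
grip_width: 0.0854
```

```bash
python3 -c "
from h import *
go([.4955,.0023,.043],-12)"
```

```text
t 1.6 pos [0.4728 0.0374 0.1903] yaw -12.48 ydir [-0.    -0.003 -1.   ] F [ 0.   0.2 -0.5] w 0.0854
 shift now-axes mm [ 29.7 147.4 -28.9] spin -0.48
 shift target-yaw axes mm: x 29.5 y 147.3 z -29.6
```

>>> play_rows(
  commands=[
    {"xyz":[0.0297,0.02,-0.0292],"spin":-0.5},
    {"xyz":[0,0.03,0],"spin":0},
    {"xyz":[0,0.03,0],"spin":0},
    {"xyz":[0,0.03,0],"spin":0},
    {"xyz":[0,0,0],"spin":0},
  ],
)

```text
time_s: 2.1
tool_pos: [0.4916, 0.0092, 0.0781]
tool_rot: [-0.703, 0.704, -0.073, 0.068]
ft_force: [-0.4, -0.8, -0.3]
grip_width: 0.0851
```

```bash
python3 -c "
from h import *
go([.4955,.0023,.043],-12)
snap('side','s1.png')"
```

```text
t 2.1 pos [0.4916 0.0092 0.0781] yaw -11.48 ydir [-0.007 -0.001 -1.   ] F [-0.4 -0.8 -0.3] w 0.0851
 shift now-axes mm [ 5.4 35.1 -5.9] spin 0.52
 shift target-yaw axes mm: x 5.2 y 35.1 z -5.9
```

View pics/s1.png

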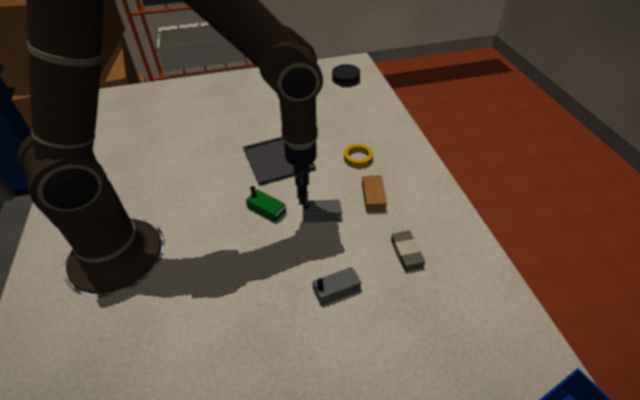

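The gripper stands over the left case's knob, at about (305,203) in this view. I'll correct the last few millimetres, go down and pinch.

>>> play_rows(
  commands=[
    {"xyz":[0.005,0,-0.0055],"spin":0.5},
    {"xyz":[0,0.017,0],"spin":0},
    {"xyz":[0,0.017,0],"spin":0},
    {"xyz":[0,0,0],"spin":0},
    {"xyz":[0,0,0],"spin":0},
  ],
)

```text
time_s: 2.65
tool_pos: [0.4992, 0.0026, 0.0486]
tool_rot: [0.703, -0.703, 0.074, -0.075]
ft_force: [0.5, -0.1, -0.3]
grip_width: 0.0858
```

```bash
python3 -c "
from h import *
go([.4955,.0023,.043],-12)"
```

```text
t 2.65 pos [0.4992 0.0026 0.0486] yaw -12.02 ydir [ 0.002  0.    -1.   ] F [ 0.5 -0.1 -0.3] w 0.0858
 shift now-axes mm [-3.6  5.6 -1. ] spin -0.02
 shift target-yaw axes mm: x -3.6 y 5.6 z -1.0
```

>>> play_rows(
  commands=[
    {"xyz":[-0.0035,0.0055,-0.001],"spin":0},
    {"xyz":[0,0,0],"spin":0},
  ],
)

```text
time_s: 2.85
tool_pos: [0.4944, 0.0026, 0.0421]
tool_rot: [0.703, -0.703, 0.074, -0.074]
ft_force: [-1.3, -1.3, -0.1]
grip_width: 0.0859
```

>>> play_rows(
  commands=[
    {"xyz":[0,0,0],"spin":0},
    {"xyz":[0,0,0],"spin":0},
    {"xyz":[0,0,0],"spin":0},
    {"xyz":[0,0,0],"spin":0},
    {"xyz":[0,0,0],"spin":0},
  ],
  gripper=1,
  force=25,
)

```text
time_s: 3.35
tool_pos: [0.4947, 0.0027, 0.0418]
tool_rot: [0.703, -0.703, 0.074, -0.074]
ft_force: [0.9, 1.5, -0.7]
grip_width: 0.0127
```

```bash
python3 -c "
from h import *
go([.4955,.0023,.043],-12)
p,d=snap('side')
cv2.imwrite('pics/s2.png',cv2.resize(p[140:310,230:440,::-1],None,fx=3,fy=3))"
```

```text
t 3.35 pos [0.4947 0.0027 0.0418] yaw -11.98 ydir [ 0.  0. -1.] F [ 0.9  1.5 -0.7] w 0.0127
 shift now-axes mm [ 0.8 -1.2 -0.2] spin 0.02
 shift target-yaw axes mm: x 0.8 y -1.2 z -0.2
```

View pics/s2.png

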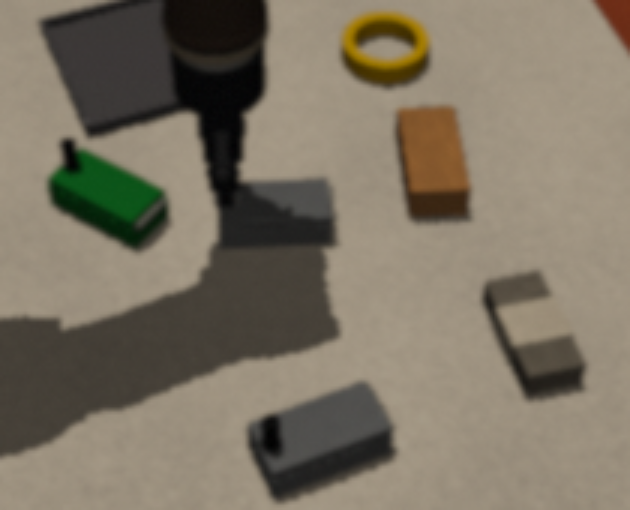

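It's pinched (12.7 mm). Next I'll follow the hinge arc up to about 0.8 rad.

>>> play_rows(
  commands=[
    {"xyz":[0.0038,-0.0088,0],"spin":0},
    {"xyz":[0.0047,-0.0084,0],"spin":0},
    {"xyz":[0.0055,-0.0079,0],"spin":0},
    {"xyz":[0.0063,-0.0073,0],"spin":0},
    {"xyz":[0.007,-0.0066,0],"spin":0},
  ],
)

```text
time_s: 3.9
tool_pos: [0.5218, -0.0033, 0.0816]
tool_rot: [0.703, -0.703, 0.074, -0.074]
ft_force: [-2.2, 0.0, -2.1]
grip_width: 0.0126
```

>>> play_rows(
  commands=[
    {"xyz":[0.0076,-0.0059,0],"spin":0},
    {"xyz":[0.0081,-0.0051,0],"spin":0},
    {"xyz":[0.0086,-0.0043,0],"spin":0},
    {"xyz":[0,0,0],"spin":0},
    {"xyz":[0,0,0],"spin":0},
  ],
)

```text
time_s: 4.4
tool_pos: [0.5459, -0.0084, 0.0966]
tool_rot: [0.703, -0.703, 0.074, -0.074]
ft_force: [-3.0, -0.1, 4.8]
grip_width: 0.013
```

```bash
python3 -c "
from h import *
go([.4947,.0027,.0418],-12)
p,d=snap('side')
cv2.imwrite('pics/s3.png',cv2.resize(p[140:310,230:440,::-1],None,fx=3,fy=3))"
```

```text
t 4.4 pos [ 0.5459 -0.0084  0.0966] yaw -12.01 ydir [ 0.001  0.    -1.   ] F [-3.  -0.1  4.8] w 0.013
 shift now-axes mm [-52.5  54.8   0.2] spin -0.01
 shift target-yaw axes mm: x -52.4 y 54.8 z 0.2
```

View pics/s3.png

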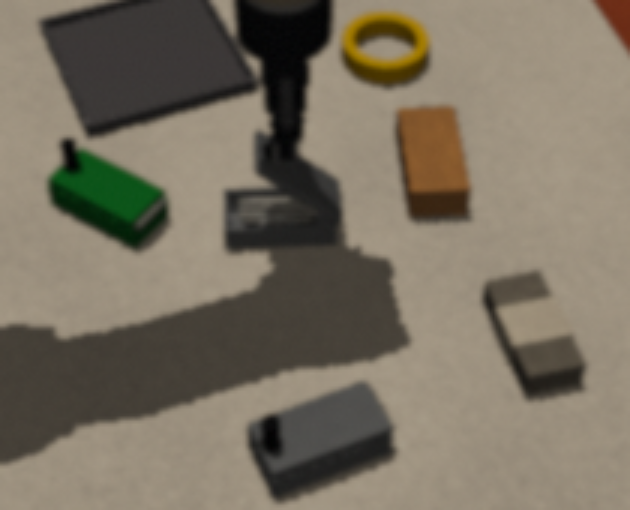

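The lid is up about 0.8 rad: the open box is at crop (270,210) and the fingers hold the knob at (285,140). It's held long enough for step 1, so I'll let go and watch.

>>> play_rows(
  commands=[
    {"xyz":[0,0,0],"spin":0},
    {"xyz":[0,0,0],"spin":0},
    {"xyz":[0,0,0],"spin":0},
    {"xyz":[0,0,0],"spin":0},
    {"xyz":[0,0,0],"spin":0},
  ],
  gripper=0.35,
)

```text
time_s: 4.95
tool_pos: [0.5453, -0.0082, 0.0961]
tool_rot: [-0.703, 0.703, -0.074, 0.074]
ft_force: [0.2, -0.2, -0.1]
grip_width: 0.0555
```

>>> play_rows(
  commands=[
    {"xyz":[0,0,0],"spin":0},
    {"xyz":[0,0,0],"spin":0},
    {"xyz":[0,0,0],"spin":0},
  ],
)

```text
time_s: 5.25
tool_pos: [0.5452, -0.0082, 0.0961]
tool_rot: [0.703, -0.703, 0.074, -0.074]
ft_force: [-0.4, 0.1, 0.4]
grip_width: 0.0555
```

```bash
python3 -c "
from h import *
go([.4947,.0027,.0418],-12)
p,d=snap('side')
cv2.imwrite('pics/s4.png',cv2.resize(p[140:310,230:440,::-1],None,fx=3,fy=3))"
```

```text
t 5.25 pos [ 0.5452 -0.0082  0.0961] yaw -11.99 ydir [ 0.  0. -1.] F [-0.4  0.1  0.4] w 0.0555
 shift now-axes mm [-51.6  54.3   0.2] spin 0.01
 shift target-yaw axes mm: x -51.6 y 54.3 z 0.1
```

View pics/s4.png

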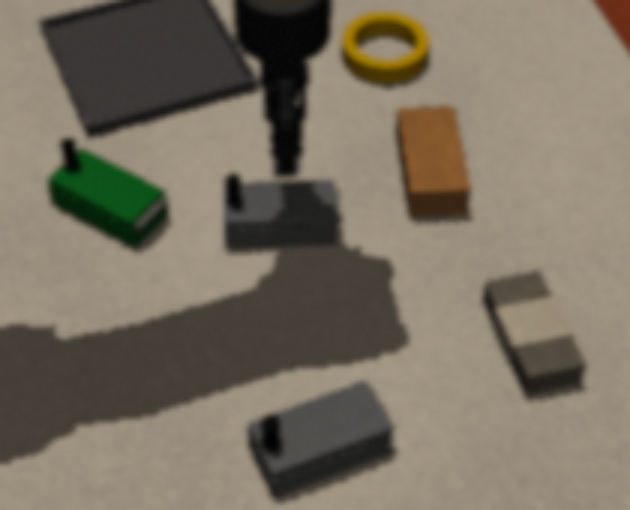

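The left lid fell shut by itself: its knob is upright again at crop (235,190), so that case is good. Next is the right-hand case.

>>> play_rows(
  commands=[
    {"xyz":[0,-0.04,0],"spin":0},
    {"xyz":[0,-0.04,0],"spin":-5},
    {"xyz":[0,0,0],"spin":-8},
    {"xyz":[0,0,0],"spin":-7.65},
    {"xyz":[0,0,0],"spin":0},
  ],
  gripper=0,
)

```text
time_s: 5.8
tool_pos: [0.5452, -0.0082, 0.1765]
tool_rot: [0.705, -0.705, -0.054, 0.054]
ft_force: [0.9, -0.9, -0.6]
grip_width: 0.0853
```

```bash
python3 -c "
from h import *
go([.4735,-.245,.1],8.65)"
```

```text
t 5.8 pos [ 0.5452 -0.0082  0.1765] yaw 8.77 ydir [ 0.001  0.    -1.   ] F [ 0.9 -0.9 -0.6] w 0.0853
 shift now-axes mm [-107.    76.3 -223.1] spin 0.12
 shift target-yaw axes mm: x -106.5 y 76.5 z -223.3
```

>>> play_rows(
  commands=[
    {"xyz":[-0.0178,0,-0.0372],"spin":0},
    {"xyz":[-0.0178,0,-0.0372],"spin":0},
    {"xyz":[-0.0178,0,-0.0372],"spin":0},
    {"xyz":[-0.0178,0.02,-0.0372],"spin":0},
    {"xyz":[-0.0178,0.028,-0.0372],"spin":0},
  ],
)

```text
time_s: 6.3
tool_pos: [0.4856, -0.2073, 0.1287]
tool_rot: [-0.705, 0.706, 0.053, -0.051]
ft_force: [1.0, -0.4, -0.3]
grip_width: 0.0851
```

>>> play_rows(
  commands=[
    {"xyz":[-0.0178,0.028,-0.0372],"spin":0},
    {"xyz":[0,0,0],"spin":0},
    {"xyz":[0,0,0],"spin":0},
  ],
)

```text
time_s: 6.6
tool_pos: [0.472, -0.2458, 0.0992]
tool_rot: [0.705, -0.705, -0.05, 0.052]
ft_force: [0.5, -0.5, -0.9]
grip_width: 0.0854
```

```bash
python3 -c "
from h import *
go([.4735,-.245,.043],8.65)"
```

```text
t 6.6 pos [ 0.472  -0.2458  0.0992] yaw 8.31 ydir [-0.002  0.    -1.   ] F [ 0.5 -0.5 -0.9] w 0.0854
 shift now-axes mm [ 1.7 56.2  0.5] spin -0.34
 shift target-yaw axes mm: x 1.6 y 56.2 z 0.5
```

>>> play_rows(
  commands=[
    {"xyz":[0.0015,0.019,0.0005],"spin":-0.3},
    {"xyz":[0,0.019,0],"spin":0},
    {"xyz":[0,0.018,0],"spin":0},
    {"xyz":[0,0,0],"spin":0},
    {"xyz":[0,0,0],"spin":0},
  ],
)

```text
time_s: 7.1
tool_pos: [0.4754, -0.2432, 0.0447]
tool_rot: [0.705, -0.705, -0.056, 0.055]
ft_force: [-0.7, -0.1, -0.1]
grip_width: 0.0855
```

```bash
python3 -c "
from h import *
go([.4735,-.245,.043],8.65)
p,d=snap('side')
cv2.imwrite('pics/s5.png',cv2.resize(p[140:330,230:440,::-1],None,fx=3,fy=3))"
```

```text
t 7.1 pos [ 0.4754 -0.2432  0.0447] yaw 9.0 ydir [ 0.  0. -1.] F [-0.7 -0.1 -0.1] w 0.0855
 shift now-axes mm [-2.2  1.7 -1.5] spin 0.35
 shift target-yaw axes mm: x -2.2 y 1.7 z -1.5
```

View pics/s5.png

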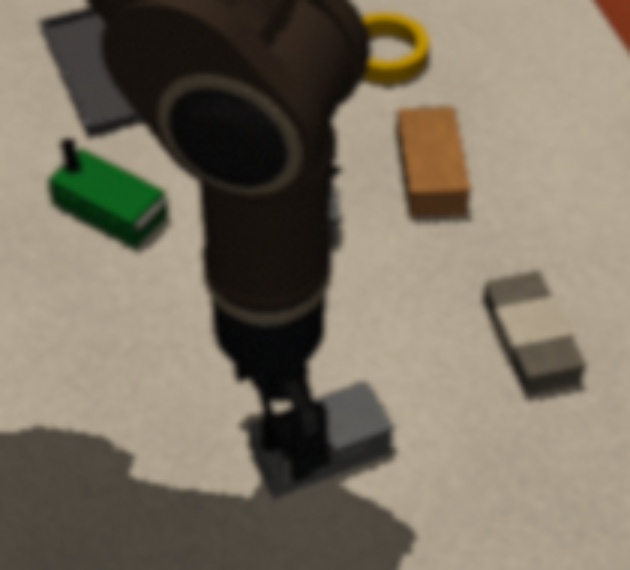

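The open fingers stand around the right case's knob, at crop (290,430). Fine shift, then pinch.

>>> play_rows(
  commands=[
    {"xyz":[-0.002,0.0017,-0.0015],"spin":0.3},
    {"xyz":[0,0,0],"spin":0},
  ],
)

```text
time_s: 7.35
tool_pos: [0.473, -0.2463, 0.0431]
tool_rot: [-0.705, 0.705, 0.054, -0.053]
ft_force: [-0.7, 0.8, 0.1]
grip_width: 0.0857
```

>>> play_rows(
  commands=[
    {"xyz":[0,0,0],"spin":0},
    {"xyz":[0,0,0],"spin":0},
    {"xyz":[0,0,0],"spin":0},
    {"xyz":[0,0,0],"spin":0},
    {"xyz":[0,0,0],"spin":0},
  ],
  gripper=1,
)

```text
time_s: 7.85
tool_pos: [0.4728, -0.2459, 0.0424]
tool_rot: [0.705, -0.705, -0.053, 0.053]
ft_force: [-0.7, 3.2, 3.7]
grip_width: 0.0128
```

>>> play_rows(
  commands=[
    {"xyz":[0.0038,-0.0088,0],"spin":0},
    {"xyz":[0.0047,-0.0084,0],"spin":0},
    {"xyz":[0.0055,-0.0079,0],"spin":0},
    {"xyz":[0.0063,-0.0073,0],"spin":0},
    {"xyz":[0.007,-0.0066,0],"spin":0},
  ],
)

```text
time_s: 8.35
tool_pos: [0.5004, -0.2418, 0.0822]
tool_rot: [-0.705, 0.705, 0.053, -0.053]
ft_force: [-0.5, -0.7, -4.6]
grip_width: 0.013
```

>>> play_rows(
  commands=[
    {"xyz":[0.0076,-0.0059,0],"spin":0},
    {"xyz":[0.0081,-0.0051,0],"spin":0},
    {"xyz":[0.0086,-0.0043,0],"spin":0},
    {"xyz":[0,0,0],"spin":0},
    {"xyz":[0,0,0],"spin":0},
  ],
)

```text
time_s: 8.85
tool_pos: [0.5249, -0.2381, 0.0969]
tool_rot: [-0.705, 0.705, 0.054, -0.053]
ft_force: [1.7, -0.4, -1.0]
grip_width: 0.013
```

```bash
python3 -c "
from h import *
go([.4735,-.245,.043],8.65)
p,d=snap('side')
cv2.imwrite('pics/s6.png',cv2.resize(p[140:330,230:440,::-1],None,fx=3,fy=3))"
```

```text
t 8.85 pos [ 0.5249 -0.2381  0.0969] yaw 8.69 ydir [ 0.002 -0.    -1.   ] F [ 1.7 -0.4 -1. ] w 0.013
 shift now-axes mm [-51.9  53.8   1. ] spin 0.04
 shift target-yaw axes mm: x -51.8 y 53.9 z 0.9
```

View pics/s6.png

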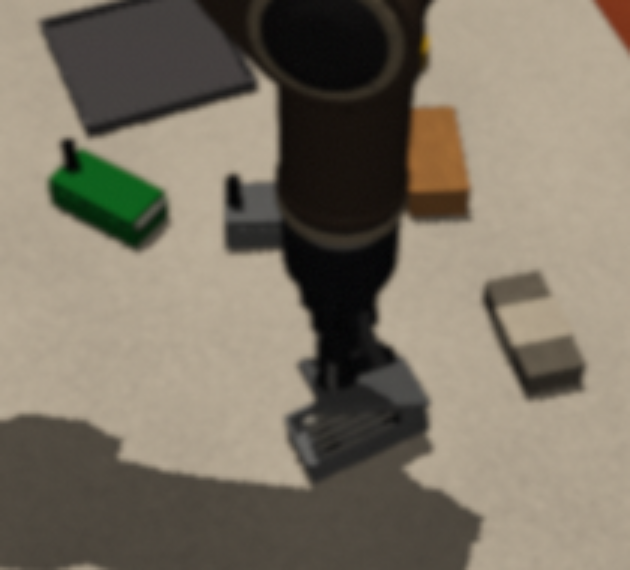

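The right lid is up, but the case has shifted some 10 px in the view: its near edge is at crop (290,430), where it was (250,430). I'll measure the lid angle and the case pose from the clouds.

```bash
python3 -c "
from h import *
p,d=snap('top')
cv2.imwrite('pics/t6.png',cv2.resize(p[130:290,300:500,::-1],None,fx=3,fy=3))
for n in ('side','top'):
    z=np.load(f'/tmp/{n}.npz');W=cloud(n,z['d']);p=z['p'].astype(int)
    m=(W[...,0]>.42)&(W[...,0]<.62)&(W[...,1]>-.31)&(W[...,1]<-.18)&(W[...,2]>.004)&(W[...,2]<.16)
    q=W[m]; a=np.radians(8.65); c=np.array([.5135,-.2387])
    X=(q[:,0]-c[0])*np.cos(a)+(q[:,1]-c[1])*np.sin(a);Y=-(q[:,0]-c[0])*np.sin(a)+(q[:,1]-c[1])*np.cos(a)
    print(n)
    for y0 in (-30,-24,-18,-12,-6,0,6,12,18):
      for x0 in range(-60,80,10):
        s=(X*1e3>=x0)&(X*1e3<x0+10)&(Y*1e3>=y0)&(Y*1e3<y0+6)
        print('%4d'%(np.median(q[s,2])*1e3) if s.sum()>1 else '   .',end='')
      print('  y',y0)
"
```

```text
side
   .   .   .  16  17  21  22  21  23  25  27  25  31  27  y -30
   .   .   .  23  87  92 112  82  72  69  65  58  51  44  y -24
   .   .   .  23  89 100 103  83  75  70  64  60  54  50  y -18
   .   .   .  22  89  93  21  24  75  28  29  31  56  49  y -12
   .   .   .  22  88  25  20  21  23  26  66  62  56  51  y -6
   .   .   .  25  89  92  23  21  24  70  62  64  55  51  y 0
   .   .   .  24  88 107 105  25  10   .  66  61  56  52  y 6
   .   .   .  24  87  90  23   .   7   8   .   .  53  52  y 12
   .   .   .  24  18  24  25   .   .   .   .   .   .  51  y 18
top
   .   .   .   .  25  27   .   .   .   .   .   .  53   .  y -30
   .   .   .  25  17  17   .   .   .   .   .  60  56  51  y -24
   .   .   .  26   4  91   .   .   .   .  64  60  56  50  y -18
   .   .   .  25  11  92   .   .   .   .  67  62  56  50  y -12
   .   .   .  27   4  95   .   .   .  69  66  62  56  51  y -6
   .   .   .  25  11  92   .   .   .  72  67  60  56  50  y 0
   .   .   .  25   8  90  23  22   .  69  66  61  55  50  y 6
   .   .   .  25  14  90  24  25   .  68  66  60  56  51  y 12
   .   .   .  25  23  89  31  22  25  21  35  36  39  45  y 18
```

View pics/t6.png

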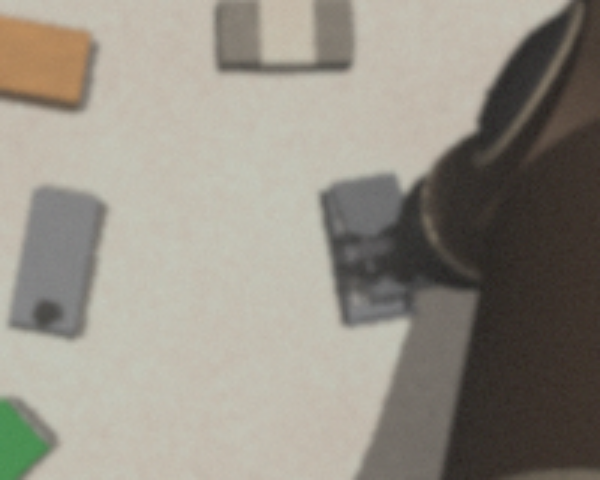

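The right lid's pads resist the knob turning: its slope is about 0.5 rad, the far end of the case is lifted about 14 mm, and the case has slid forward. That already points to a stiff hinge. I'll set it down gently before letting go.

>>> play_rows(
  commands=[
    {"xyz":[0,0.003,0],"spin":0},
    {"xyz":[0,0.003,0],"spin":0},
    {"xyz":[0,0.003,0],"spin":0},
    {"xyz":[0,0.003,0],"spin":0},
    {"xyz":[0,0,0],"spin":0},
  ],
  force=20,
)

```text
time_s: 9.45
tool_pos: [0.5232, -0.2381, 0.084]
tool_rot: [0.705, -0.705, -0.053, 0.054]
ft_force: [0.9, -0.1, -2.6]
grip_width: 0.0128
```

```bash
cat >> h.py <<'E'
def grid(n,c=(.5135,-.2387),yaw=8.65,x0r=(-60,90)):
    z=np.load(f'/tmp/{n}.npz');W=cloud(n,z['d'])
    a=np.radians(yaw)
    X=(W[...,0]-c[0])*np.cos(a)+(W[...,1]-c[1])*np.sin(a);Y=-(W[...,0]-c[0])*np.sin(a)+(W[...,1]-c[1])*np.cos(a)
    X,Y,Z=X*1e3,Y*1e3,W[...,2]*1e3
    print(n,list(range(*x0r,10)))
    for y0 in (-36,-30,-24,-18,-12,-6,0,6,12,18,24):
      for x0 in range(*x0r,10):
        s=(X>=x0)&(X<x0+10)&(Y>=y0)&(Y<y0+6)&(Z>4)&(Z<160)
        print('%4d'%np.median(Z[s]) if s.sum()>1 else '   .',end='')
      print('  y',y0)
E
python3 -c "
from h import *
go([.4735,-.245,.043],8.65)
p,d=snap('side')
cv2.imwrite('pics/s7.png',cv2.resize(p[140:330,230:440,::-1],None,fx=3,fy=3))
snap('top');grid('side');grid('top')"
```

```text
t 9.45 pos [ 0.5232 -0.2381  0.084 ] yaw 8.65 ydir [-0.001  0.    -1.   ] F [ 0.9 -0.1 -2.6] w 0.0128
 shift now-axes mm [-50.1  41.    0.6] spin 0.0
 shift target-yaw axes mm: x -50.2 y 41.0 z 0.7
side [-60, -50, -40, -30, -20, -10, 0, 10, 20, 30, 40, 50, 60, 70, 80]
   .   .   .   .   . 136   .   .   .   .   .   .   .   .   .  y -36
   .   .   .  15  18  23  22  17  18  16  19  20  19  18   .  y -30
   .   .   .  22  73 131  98  68  59  55  47  42  27  36   .  y -24
   .   .   .  20  78  97  85  68  61  55  50  45  40  37   .  y -18
   .   .   .  20  75  78  20  65  60  19  18  45  39  37   .  y -12
   .   .   .  21  76  49  16  18  40  55  51  46  41  37   .  y -6
   .   .   .  14  76  81  19  17  32  56  52  45  41  36   .  y 0
   .   .   .  23  77 102 101   .   .   .  50  46  41  36   .  y 6
   .   .   .  18  21  79   .   .   .   .   .  44  40  38   .  y 12
   .   .   .  23  19  25  16   .   .   .   .   .   .  37   .  y 18
   .   .   .  21  24  24   .   .   .   .   .   .   .   .   .  y 24
top [-60, -50, -40, -30, -20, -10, 0, 10, 20, 30, 40, 50, 60, 70, 80]
   .   .   .   .   .   .   .   .   .   .   .   .   .   .   .  y -36
   .   .   .  25  24   .   .   .   .   .   .   .   .   .   .  y -30
   .   .   .  23  14  15   .   .   .   .   .  46  43  37   .  y -24
   .   .   .  25  77  79   .   .   .   .  52  47  42  36   .  y -18
   .   .   .  25   4  80   .   .   .  56  53  47  43  38   .  y -12
   .   .   .  23  17  82   .   .   .  56  54  47  43  38   .  y -6
   .   .   .  26  75  83   .   .   .  58  53  48  42  38   .  y 0
   .   .   .  23  20  80  47   .   .  59  53  47  42  38   .  y 6
   .   .   .  24  18  79  20   .   .  57  53  48  44  36   .  y 12
   .   .   .  24  22  76  26  10  11  52  28  43  37  35   .  y 18
   .   .   .   .  22  25 138  17  81   8   8  19  11  11   .  y 24
```

View pics/s7.png

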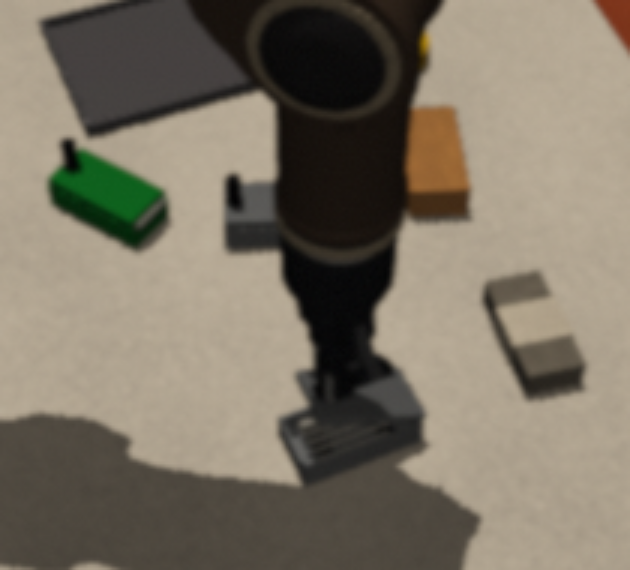

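It's flat again, the lid is about 0.46 rad open, and the case has shifted about 25 mm forward. I'll let go and see whether the lid stays. Then I'll re-pinch only the knob's top, which gives less resistance to turning.

>>> play_rows(
  commands=[
    {"xyz":[0,0,0],"spin":0},
    {"xyz":[0,0,0],"spin":0},
    {"xyz":[0,-0.008,0],"spin":0},
    {"xyz":[0,0,0],"spin":0},
    {"xyz":[0,0,0],"spin":0},
  ],
  gripper=0.4,
)

```text
time_s: 10.05
tool_pos: [0.5241, -0.2384, 0.0933]
tool_rot: [-0.705, 0.705, 0.054, -0.053]
ft_force: [-0.0, -0.2, -0.4]
grip_width: 0.0514
```

```bash
python3 -c "
from h import *
go([.4735,-.245,.043],8.65)
p,d=snap('side')
cv2.imwrite('pics/s8.png',cv2.resize(p[140:330,230:440,::-1],None,fx=3,fy=3))
snap('top');grid('top')"
```

```text
t 10.05 pos [ 0.5241 -0.2384  0.0933] yaw 8.65 ydir [ 0.001 -0.    -1.   ] F [-0.  -0.2 -0.4] w 0.0514
 shift now-axes mm [-51.1  50.2   1.1] spin 0.0
 shift target-yaw axes mm: x -51.1 y 50.3 z 1.1
top [-60, -50, -40, -30, -20, -10, 0, 10, 20, 30, 40, 50, 60, 70, 80]
   .   .   .   .   .   .   .   .   .   .   .   .   .   .   .  y -36
   .   .   .  24  23  24   .   .   .   .   .   .   .   .   .  y -30
   .   .   .  21  18  76   .   .   .   .   .  45  42  36   .  y -24
   .   .   .  25   4  79   .   .   .   .  51  47  41  35   .  y -18
   .   .   .  25  12  80   .   .   .   .  52  47  41  34   .  y -12
   .   .   .  23   6  83   .   .   .   .  53  48  41  36   .  y -6
   .   .   .  27  18  82   .   .   .  58  51  46  41  36   .  y 0
   .   .   .  23  45  78  47   .   .  57  52  47  41  37   .  y 6
   .   .   .  23  22  77  19   .   .  56  53  46  42  36   .  y 12
   .   .   .  24  24  49  24  10  10   .  47  26  38  36   .  y 18
   .   .   .  18  16  20  22  14  14  12  12  19  18  14   .  y 24
```

View pics/s8.png

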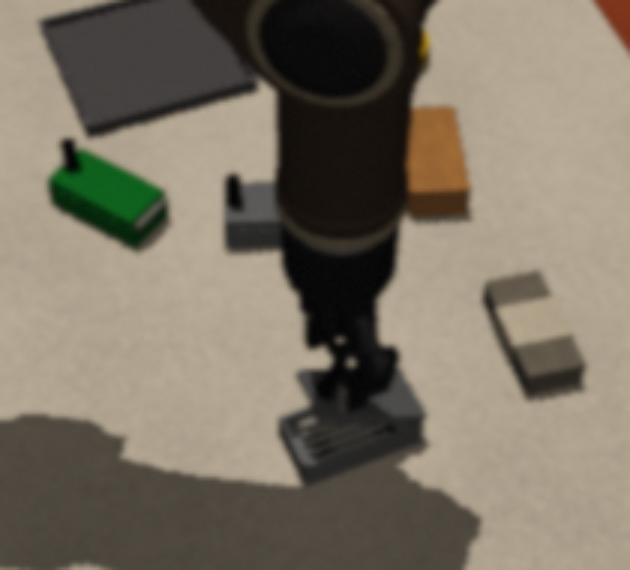

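The lid stays where it was left, at about 0.5 rad, so the right-hand case is the stiff one. I'll pinch the knob's top and carry on along the arc to about 0.9 rad.

>>> play_rows(
  commands=[
    {"xyz":[0,0,0],"spin":0},
    {"xyz":[0,0,0],"spin":0},
    {"xyz":[0,0,0],"spin":0},
    {"xyz":[0,0,0],"spin":0},
  ],
  gripper=1,
  force=20,
)

```text
time_s: 10.55
tool_pos: [0.5237, -0.2381, 0.0926]
tool_rot: [0.705, -0.705, -0.053, 0.054]
ft_force: [-0.7, 0.7, -0.2]
grip_width: 0.0128
```

>>> play_rows(
  commands=[
    {"xyz":[0.0075,-0.006,0],"spin":0},
    {"xyz":[0.008,-0.0053,0],"spin":0},
    {"xyz":[0.0085,-0.0044,0],"spin":0},
    {"xyz":[0.009,-0.0035,0],"spin":0},
    {"xyz":[0,0,0],"spin":0},
  ],
)

```text
time_s: 11.05
tool_pos: [0.5585, -0.2327, 0.1124]
tool_rot: [-0.705, 0.705, 0.055, -0.053]
ft_force: [0.2, -0.4, -1.8]
grip_width: 0.0127
```

```bash
python3 -c "
from h import *
go([.4735,-.245,.043],8.65)
p,d=snap('side')
cv2.imwrite('pics/s9.png',cv2.resize(p[140:330,230:440,::-1],None,fx=3,fy=3))
snap('top');grid('top',x0r=(-60,120));grid('side',x0r=(-60,120))"
```

```text
t 11.05 pos [ 0.5585 -0.2327  0.1124] yaw 8.75 ydir [ 0.002 -0.    -1.   ] F [ 0.2 -0.4 -1.8] w 0.0127
 shift now-axes mm [-86.   69.3   0.8] spin 0.1
 shift target-yaw axes mm: x -85.9 y 69.4 z 0.6
top [-60, -50, -40, -30, -20, -10, 0, 10, 20, 30, 40, 50, 60, 70, 80, 90, 100, 110]
   .   .   .   .   .   .   .   .   .   .   .   .   .   .   .   .   .   .  y -36
   .   .   .  25  24  24  25  25  24   .   .   .   .   .   .   .   .   .  y -30
   .   .   .  23  17  16  18  20 102  94   .   .   .   .   .   .   .   .  y -24
   .   .   .  25   5  14  16  19 106  96   .   .   .   .   .   .   .   .  y -18
   .   .   .  26   5  16  19  19 105 117   .   .   .  39  35   .   .   .  y -12
   .   .   .  22   .  17  17  62 108 114   .   .   .   .   .   .   .   .  y -6
   .   .   .  24   5  17  17  23 107 102   .   .   .   .   .   .   .   .  y 0
   .   .   .  25   4  17  18  19 102  93  17  14   .   .   .   .   .   .  y 6
   .   .   .  25   .  19  18  21  61  92  19  19  19   .   .   .   .   .  y 12
   .   .   .  23  20  24  20  26  94  89  26  20  25  33  35   .   .   .  y 18
   .   .   .  16  18  14
[... 311 characters left out ...]
.  19  22  24  23 104  99  92  77  60  42  33   .   .   .   .  y -24
   .   .   .  15   .  17  16 104 100 125  74  62  55  37   .   .   .   .  y -18
   .   .   .  19  18  15  17  62 104 108  18  18  50  14   .   .   .   .  y -12
   .   .   .  20  17  17  16  62 108  96  20  18  49  38   .   .   .   .  y -6
   .   .   .  20   .  17  17  19  20 117  19  20  54  42   .   .   .   .  y 0
   .   .   .  18  11  18  16 103 101 129  18  19  54  41   .   .   .   .  y 6
   .   .   .  22   9  18  19  19  21  21  19  18  55  42   .   .   .   .  y 12
   .   .   .  21  18  20  21  24  22  23  18   .  51  37   .   .   .   .  y 18
   .   .   .   .   .   .   .  25  17  24   .   .   .   .   .   .   .   .  y 24
```

View pics/s9.png

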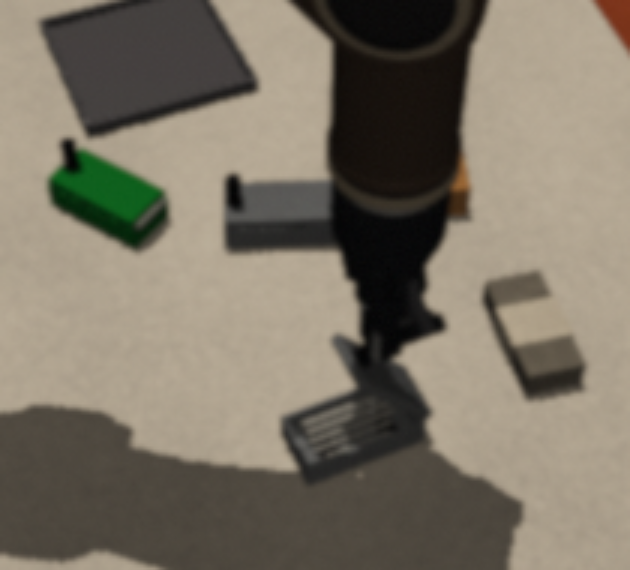

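The lid is now near 0.9 rad with the case flat (rim at 25 mm) and its front still at X ≈ -30. I'll hold a moment, then lower the lid back along the arc.

>>> play_rows(
  commands=[
    {"xyz":[0,0,0],"spin":0},
    {"xyz":[0,0,0],"spin":0},
    {"xyz":[0,0,0],"spin":0},
  ],
)

```text
time_s: 11.45
tool_pos: [0.5564, -0.2333, 0.1119]
tool_rot: [0.705, -0.705, -0.053, 0.053]
ft_force: [0.3, 0.5, -2.5]
grip_width: 0.0126
```

>>> play_rows(
  commands=[
    {"xyz":[-0.0091,0.0034,0],"spin":0},
    {"xyz":[-0.0088,0.0042,0],"spin":0},
    {"xyz":[-0.0083,0.0052,0],"spin":0},
    {"xyz":[-0.0076,0.0059,0],"spin":0},
    {"xyz":[-0.007,0.0066,0],"spin":0},
  ],
)

```text
time_s: 11.95
tool_pos: [0.515, -0.2397, 0.0863]
tool_rot: [0.705, -0.705, -0.053, 0.053]
ft_force: [0.9, 0.2, -0.5]
grip_width: 0.0132
```

>>> play_rows(
  commands=[
    {"xyz":[-0.0064,0.0073,0],"spin":0},
    {"xyz":[-0.0056,0.008,0],"spin":0},
    {"xyz":[-0.0048,0.0084,0],"spin":0},
    {"xyz":[-0.003,0.0066,0],"spin":0},
    {"xyz":[0,0,0],"spin":0},
  ],
)

```text
time_s: 12.45
tool_pos: [0.4954, -0.2424, 0.0551]
tool_rot: [0.705, -0.705, -0.052, 0.054]
ft_force: [-2.7, -0.4, 1.4]
grip_width: 0.0125
```

```bash
python3 -c "
from h import *
go([.4735,-.245,.043],8.65)
p,d=snap('side')
cv2.imwrite('pics/s10.png',cv2.resize(p[140:330,230:440,::-1],None,fx=3,fy=3))
snap('top');grid('top',x0r=(-60,120));grid('side',x0r=(-60,120))"
```

```text
t 12.45 pos [ 0.4954 -0.2424  0.0551] yaw 8.63 ydir [-0.002  0.    -1.   ] F [-2.7 -0.4  1.4] w 0.0125
 shift now-axes mm [-22.   12.1   0.7] spin -0.02
 shift target-yaw axes mm: x -22.0 y 12.1 z 0.8
top [-60, -50, -40, -30, -20, -10, 0, 10, 20, 30, 40, 50, 60, 70, 80, 90, 100, 110]
   .   .   .   .   .   .   .   .   .   .   .   .   .   .   .   .   .   .  y -36
   .   .   .   .   .   .   .   .   .   .  33   .   .   .   .   .   .   .  y -30
   .   .   .   .   .   .   .   .  35  35  35  35  34  33   .   .   .   .  y -24
   .   .   .   .   .   .   .  36  35  36  35  36  34  31   .   .   .   .  y -18
   .   .   .   .   .   .  36  35  36  35  36  36  36  28   .   .   .   .  y -12
   .   .   .   .   .   .  36  36  36  35  35  35  35  30   .   .   .   .  y -6
   .   .   .   .   .   .  36  36  36  36  35  36  34  32   .   .   .   .  y 0
   .   .   .  64   .   .  37  36  36  35  36  35  34  30   .   .   .   .  y 6
   .   . 116  49   .   .  37  36  36  37  35  36  35  31   .   .   .   .  y 12
   .   . 131 100   .   .  33  28  30  33  30  32  28  26   .   .   .   .  y 18
   .   .   . 112   . 1
[... 313 characters left out ...]
6  72  35  34  35  33  31  34  34  33  33  27   .   .   .   .  y -24
   . 154 124  38  38  36  36  36  36  35  35  35  34  28   .   .   .   .  y -18
   .   .  84  35  37  36  35  36  35  36  35  35  35  33   .   .   .   .  y -12
   .   .  70  24   .  37  36  35  35  35  35  35  35   .   .   .   .   .  y -6
   .   .  85  24   .   .   .   .  35  35  34  35  34  30   .   .   .   .  y 0
   .   . 102  35   .   .   .   .  34  36  36  35  35  29   .   .   .   .  y 6
   .   . 111  25   .   .   .   .  35  36  35  35  34  32   .   .   .   .  y 12
   .   .   .  21   .   .   .   .  35  35  35  34  34   .   .   .   .   .  y 18
   .   .   .   .   .   .   .   .   .   .   .   .   .   .   .   .   .   .  y 24
```

View pics/s10.png

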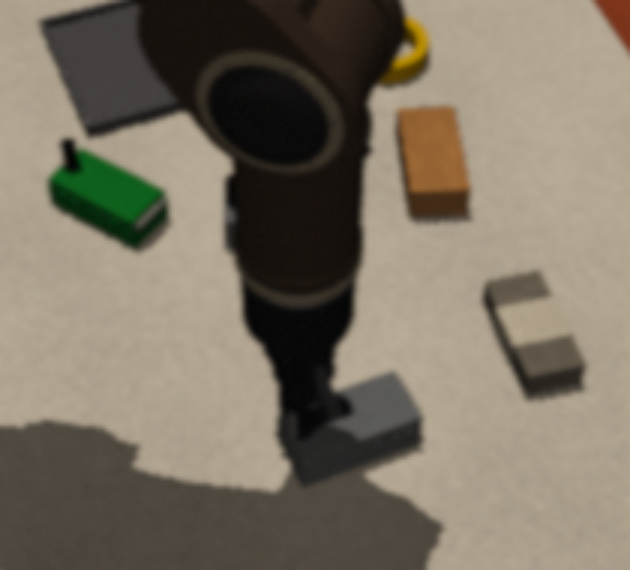

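The lid is shut: its top reads 35–37 mm over the whole length. I'll release, back off and re-measure the case.

>>> play_rows(
  commands=[
    {"xyz":[0,0,0],"spin":0},
    {"xyz":[0,0,0],"spin":0},
    {"xyz":[0,0,0],"spin":0},
    {"xyz":[0,-0.03,0],"spin":0},
    {"xyz":[0,-0.04,0],"spin":0},
  ],
  gripper=0,
)

```text
time_s: 13.05
tool_pos: [0.4955, -0.2416, 0.1255]
tool_rot: [0.706, -0.705, -0.052, 0.055]
ft_force: [0.9, 0.4, -0.4]
grip_width: 0.0836
```

>>> play_rows(
  commands=[
    {"xyz":[-0.02,-0.04,0],"spin":0},
    {"xyz":[-0.03,-0.02,0],"spin":0},
    {"xyz":[-0.04,0,0],"spin":0},
    {"xyz":[0,0,0],"spin":0},
  ],
)

```text
time_s: 13.45
tool_pos: [0.4034, -0.2571, 0.1872]
tool_rot: [0.705, -0.705, -0.052, 0.052]
ft_force: [-0.4, 0.2, 1.0]
grip_width: 0.0855
```

```bash
cat > meas.py <<'E'
from h import *
import sys
t=sys.argv[1]
for n in('top','side'):
    p,d=snap(n,n+t+'.png');W=cloud(n,d)
    hi=((W[...,2]>.028)&(W[...,2]<.08)&(W[...,0]>.3)&(W[...,0]<.9)&(abs(W[...,1])<.45)).astype(np.uint8)
    k,l,st,c=cv2.connectedComponentsWithStats(hi)
    for i in range(1,k):
        if st[i,4]<60: continue
        m=l==i;q=W[m]; top=q[(q[:,2]>.028)&(q[:,2]<.044)]
        if len(top)<60: continue
        (cx,cy),(w,h),a=cv2.minAreaRect(top[:,:2].astype(np.float32))
        if w<h: a=a-90
        kn=q[q[:,2]>.05]
        print(n,c[i].round(),p[m].mean(0).round(),'ctr',round(cx,4),round(cy,4),'dim',round(w,3),round(h,3),'yaw',round((a+90)%180-90,1),'top z',np.median(top[:,2]).round(4),'knob',kn.mean(0).round(4) if len(kn) else '')
E
python3 meas.py 11; python3 -c "
from h import *
go([.52,-.24,.1],8.65)"
```

```text
top [398. 140.] [148. 141. 129.] ctr 0.7086 -0.1842 dim 0.051 0.097 yaw -89.9 top z 0.0292 knob 
top [303. 148.] [153. 118.  83.] ctr 0.6918 0.0206 dim 0.11 0.057 yaw 77.9 top z 0.0353 knob 
top [424. 215.] [107. 107. 107.] ctr 0.5389 -0.2355 dim 0.103 0.049 yaw 8.5 top z 0.0365 knob [ 0.4982 -0.2407  0.0652]
top [318. 217.] [114. 113. 113.] ctr 0.541 -0.0079 dim 0.048 0.103 yaw -12.0 top z 0.0348 knob [0.4994 0.0012 0.0638]
top [291. 287.] [ 72. 124.  77.] ctr 0.3946 0.0507 dim 0.049 0.103 yaw -48.4 top z 0.0348 knob [0.3665 0.0816 0.0635]
side [373. 190.] [137.  92.  49.] ctr 0.6896 0.021 dim 0.116 0.055 yaw 78.6 top z 0.0352 knob 
side [251. 199.] [36. 81. 38.] ctr 0.3586 0.0651 dim 0.02 0.036 yaw -53.9 top z 0.035 knob [0.3589 0.0793 0.0571]
side [322. 207.] [79. 78. 75.] ctr 0.5391 -0.0069 dim 0.054 0.101 yaw -12.7 top z 0.0348 knob [ 0.4978 -0.0016  0.0609]
side [407. 247.] [161. 148. 126.] ctr 0.7065 -0.1832 dim 0.044 0.051 yaw -2.6 top z 0.0287 knob 
side [346. 279.] [78. 77. 74.] ctr 0.5366 -0.2356 dim 0.102 0.051 yaw 8.7 top z 0.036 knob [ 0.4956 -0.2442  0.0626]
t 13.55 pos [ 0.4076 -0.256   0.1869] yaw 8.61 ydir [ 0.002  0.    -1.   ] F [ 0.3  0.2 -0.3] w 0.0854
 shift now-axes mm [113.4  87.1  -1. ] spin -0.04
 shift target-yaw axes mm: x 113.6 y 86.9 z -1.1
```

View pics/side11.png

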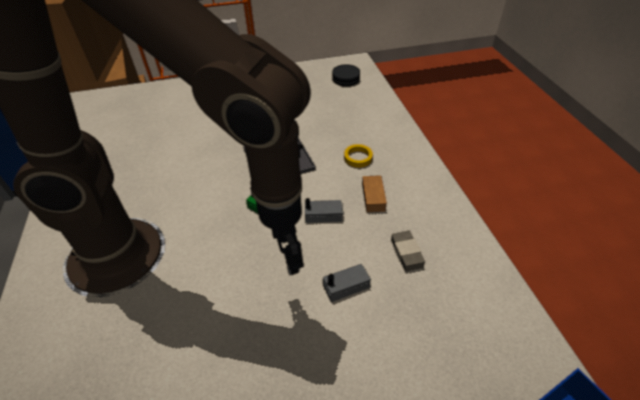

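The scene after backing off: the stiff case is shut at (0.538, -0.2355), yaw 8.6°, with its top at 36 mm. The good case is shut at (0.540, -0.007), about 5 mm from its start. Now I'll grasp the stiff case across its width.

```bash
python3 -c "
from h import *
go([.538,-.2355,.11],8.6)"
```

```text
t 13.55 pos [ 0.4076 -0.256   0.1869] yaw 8.61 ydir [ 0.002  0.    -1.   ] F [ 0.3  0.2 -0.3] w 0.0854
 shift now-axes mm [131.9  77.2   0.7] spin 0.01
 shift target-yaw axes mm: x 132.0 y 76.9 z 0.7
```

>>> play_rows(
  commands=[
    {"xyz":[0.044,0,0.0007],"spin":0},
    {"xyz":[0.044,0.02,0],"spin":0},
    {"xyz":[0.044,0.027,0],"spin":0},
    {"xyz":[0,0.03,0],"spin":0},
    {"xyz":[0,0,0],"spin":0},
  ],
)

```text
time_s: 14.05
tool_pos: [0.5358, -0.233, 0.1053]
tool_rot: [0.706, -0.704, -0.052, 0.057]
ft_force: [-0.1, 0.2, -0.2]
grip_width: 0.0855
```

>>> play_rows(
  commands=[
    {"xyz":[0,0,0],"spin":0},
    {"xyz":[0,0,0],"spin":0},
  ],
)

```text
time_s: 14.25
tool_pos: [0.5369, -0.2363, 0.1116]
tool_rot: [-0.705, 0.705, 0.054, -0.053]
ft_force: [0.1, 0.3, 0.8]
grip_width: 0.0853
```

```bash
python3 -c "
from h import *
go([.538,-.2355,.001],8.6)"
```

```text
t 14.25 pos [ 0.5369 -0.2363  0.1116] yaw 8.61 ydir [ 0.002 -0.001 -1.   ] F [0.1 0.3 0.8] w 0.0853
 shift now-axes mm [  1.  110.6   0.8] spin 0.01
 shift target-yaw axes mm: x 1.2 y 110.6 z 0.7
```

>>> play_rows(
  commands=[
    {"xyz":[0.001,0.028,0.0007],"spin":0},
    {"xyz":[0,0.028,0],"spin":0},
    {"xyz":[0,0.025,0],"spin":0},
    {"xyz":[0,0.015,0],"spin":0},
    {"xyz":[0,0,0],"spin":0},
  ],
)

```text
time_s: 14.75
tool_pos: [0.5368, -0.2347, 0.0137]
tool_rot: [0.705, -0.705, -0.053, 0.054]
ft_force: [-0.2, 0.2, 0.4]
grip_width: 0.0855
```

>>> play_rows(
  commands=[
    {"xyz":[0,0.007,0],"spin":0},
    {"xyz":[0,0.004,0],"spin":0},
    {"xyz":[0,0,0],"spin":0},
    {"xyz":[0,0,0],"spin":0},
  ],
)

```text
time_s: 15.15
tool_pos: [0.5378, -0.2348, 0.0037]
tool_rot: [-0.705, 0.705, 0.054, -0.053]
ft_force: [-0.0, 0.7, -0.8]
grip_width: 0.0853
```

```bash
python3 -c "
from h import *
go([.538,-.2355,.001],8.6)
p,d=snap('side')
cv2.imwrite('pics/s12.png',cv2.resize(p[140:330,230:440,::-1],None,fx=3,fy=3))"
```

```text
t 15.15 pos [ 0.5378 -0.2348  0.0037] yaw 8.66 ydir [ 0.001 -0.    -1.   ] F [-0.   0.7 -0.8] w 0.0853
 shift now-axes mm [ 0.1  2.7 -0.7] spin 0.06
 shift target-yaw axes mm: x 0.1 y 2.7 z -0.7
```

View pics/s12.png

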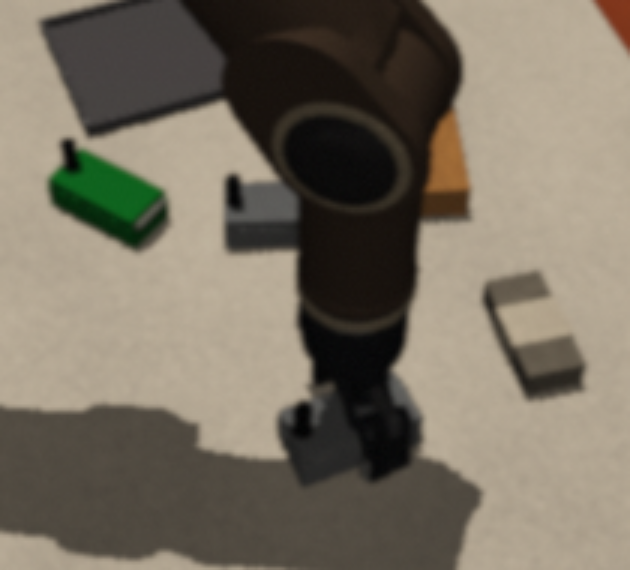

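The fingers straddle the stiff case at crop (380,430), with the knob clear at (303,420). I'll lower 2 mm and grip.

>>> play_rows(
  commands=[
    {"xyz":[0,0.002,-0.0005],"spin":0},
    {"xyz":[0,0,0],"spin":0},
  ],
)

```text
time_s: 15.4
tool_pos: [0.5376, -0.2352, 0.0011]
tool_rot: [-0.705, 0.705, 0.053, -0.053]
ft_force: [0.2, -1.4, -0.4]
grip_width: 0.0855
```

>>> play_rows(
  commands=[
    {"xyz":[0,0,0],"spin":0},
    {"xyz":[0,0,0],"spin":0},
    {"xyz":[0,0,0],"spin":0},
    {"xyz":[0,0,0],"spin":0},
    {"xyz":[0,0,0],"spin":0},
  ],
  gripper=1,
  force=60,
)

```text
time_s: 15.9
tool_pos: [0.5378, -0.2354, 0.0015]
tool_rot: [-0.705, 0.705, 0.054, -0.053]
ft_force: [-0.2, -0.1, 6.0]
grip_width: 0.0487
```

>>> play_rows(
  commands=[
    {"xyz":[0,-0.01,0],"spin":0},
    {"xyz":[0,-0.015,0],"spin":0},
    {"xyz":[0,-0.015,0],"spin":0},
    {"xyz":[0,0,0],"spin":0},
  ],
)

```text
time_s: 16.3
tool_pos: [0.5391, -0.2359, 0.0439]
tool_rot: [-0.705, 0.706, 0.055, -0.052]
ft_force: [0.7, -0.3, -4.6]
grip_width: 0.049
```

```bash
python3 -c "
from h import *
go([.461,.253,.1],8.2)
p,d=snap('side')
cv2.imwrite('pics/s13.png',cv2.resize(p[140:330,230:440,::-1],None,fx=3,fy=3))"
```

```text
t 16.3 pos [ 0.5391 -0.2359  0.0439] yaw 8.66 ydir [ 0.004 -0.001 -1.   ] F [ 0.7 -0.3 -4.6] w 0.049
 shift now-axes mm [ -3.4 -57.1 495. ] spin 0.46
 shift target-yaw axes mm: x -7.6 y -56.1 z 495.0
```

View pics/s13.png

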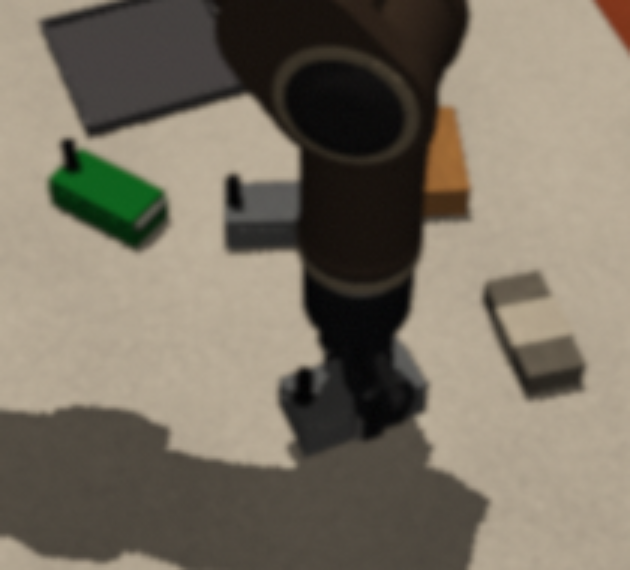

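The case is lifted and level, and the knob is still down. Now carry it over at a height well clear of the good case.

>>> play_rows(
  commands=[
    {"xyz":[0,-0.03,0],"spin":0.2},
    {"xyz":[0,-0.04,0],"spin":0.2},
    {"xyz":[0,-0.03,0.01],"spin":0},
    {"xyz":[0,0,0.025],"spin":0},
    {"xyz":[0,0,0.035],"spin":0},
  ],
)

```text
time_s: 16.85
tool_pos: [0.5277, -0.1671, 0.1421]
tool_rot: [-0.705, 0.706, 0.051, -0.049]
ft_force: [1.3, 1.6, -5.6]
grip_width: 0.0489
```

>>> play_rows(
  commands=[
    {"xyz":[-0.001,0,0.04],"spin":0},
    {"xyz":[-0.001,0,0.04],"spin":0},
    {"xyz":[-0.001,0,0.04],"spin":0},
    {"xyz":[-0.001,0,0.04],"spin":0},
    {"xyz":[-0.001,0,0.04],"spin":0},
  ],
)

```text
time_s: 17.35
tool_pos: [0.493, 0.0328, 0.141]
tool_rot: [0.705, -0.705, -0.051, 0.051]
ft_force: [1.3, 0.7, -4.3]
grip_width: 0.049
```

>>> play_rows(
  commands=[
    {"xyz":[-0.001,0,0.04],"spin":0},
    {"xyz":[-0.001,0,0.04],"spin":0},
    {"xyz":[0,0,0.04],"spin":0},
    {"xyz":[0,0,0.04],"spin":0},
    {"xyz":[0,0,0.035],"spin":0},
  ],
)

```text
time_s: 17.85
tool_pos: [0.4628, 0.226, 0.1409]
tool_rot: [0.705, -0.705, -0.051, 0.051]
ft_force: [0.6, 0.6, -5.6]
grip_width: 0.0489
```

>>> play_rows(
  commands=[
    {"xyz":[0,0,0.02],"spin":0},
    {"xyz":[0,0,0],"spin":0},
    {"xyz":[0,0,0],"spin":0},
  ],
)

```text
time_s: 18.15
tool_pos: [0.4605, 0.2436, 0.1407]
tool_rot: [-0.705, 0.706, 0.051, -0.052]
ft_force: [0.8, -1.1, -4.8]
grip_width: 0.0487
```

```bash
python3 -c "
from h import *
go([.461,.253,.02],8.2)
p,d=snap('side','s14.png');snap('top','t14.png')"
```

```text
t 18.15 pos [0.4605 0.2436 0.1407] yaw 8.32 ydir [-0.001 -0.001 -1.   ] F [ 0.8 -1.1 -4.8] w 0.0487
 shift now-axes mm [  2.  120.7   9.3] spin 0.12
 shift target-yaw axes mm: x 1.9 y 120.7 z 9.3
```

View pics/t14.png

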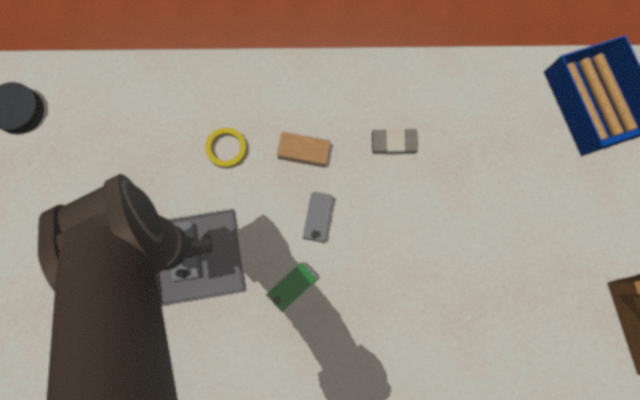

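View pics/s14.png

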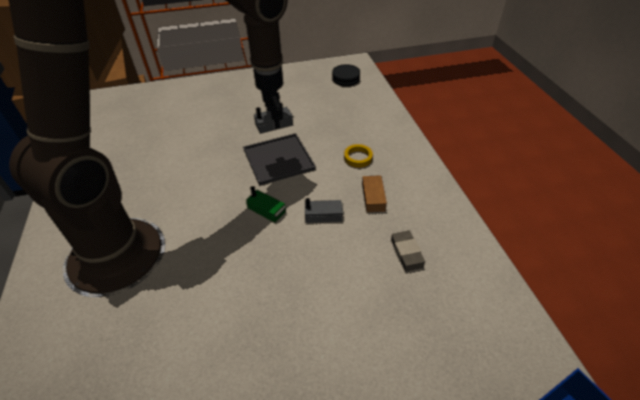

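The case hangs level over the tray: top view at about (185,262), side view at (275,118). I'll lower it.

>>> play_rows(
  commands=[
    {"xyz":[0.002,0.02,0.009],"spin":0},
    {"xyz":[0,0.03,0],"spin":0},
    {"xyz":[0,0.03,0],"spin":0},
    {"xyz":[0,0.02,0],"spin":0},
    {"xyz":[0,0.01,0],"spin":0},
  ],
)

```text
time_s: 18.75
tool_pos: [0.4611, 0.251, 0.0294]
tool_rot: [-0.705, 0.706, 0.049, -0.051]
ft_force: [0.3, 0.5, -4.0]
grip_width: 0.049
```

>>> play_rows(
  commands=[
    {"xyz":[0,0,0],"spin":0},
    {"xyz":[0,0,0],"spin":0},
  ],
)

```text
time_s: 18.95
tool_pos: [0.4624, 0.2526, 0.0318]
tool_rot: [0.705, -0.705, -0.051, 0.05]
ft_force: [-0.3, 0.2, -4.5]
grip_width: 0.0489
```

```bash
python3 -c "
from h import *
go([.461,.253,.0065],8.2)"
```

```text
t 18.95 pos [0.4624 0.2526 0.0318] yaw 8.2 ydir [ 0.001  0.    -1.   ] F [-0.3  0.2 -4.5] w 0.0489
 shift now-axes mm [-1.3 25.3  0.6] spin -0.0
 shift target-yaw axes mm: x -1.3 y 25.3 z 0.6
```

>>> play_rows(
  commands=[
    {"xyz":[0,0.007,0],"spin":0},
    {"xyz":[0,0.006,0],"spin":0},
    {"xyz":[0,0.004,0],"spin":0},
    {"xyz":[0,0.003,0],"spin":0},
    {"xyz":[0,0,0],"spin":0},
  ],
)

```text
time_s: 19.45
tool_pos: [0.4614, 0.2528, 0.0107]
tool_rot: [-0.705, 0.705, 0.051, -0.051]
ft_force: [-0.1, -1.0, -4.5]
grip_width: 0.0489
```

>>> play_rows(
  commands=[
    {"xyz":[0,0.0015,0],"spin":0},
    {"xyz":[0,0.0015,0],"spin":0},
    {"xyz":[0,0,0],"spin":0},
    {"xyz":[0,0,0],"spin":0},
  ],
)

```text
time_s: 19.85
tool_pos: [0.4617, 0.253, 0.0082]
tool_rot: [0.705, -0.705, -0.051, 0.051]
ft_force: [0.0, -0.1, -5.0]
grip_width: 0.049
```

>>> play_rows(
  commands=[
    {"xyz":[0,0.001,0],"spin":0},
    {"xyz":[0,0.001,0],"spin":0},
    {"xyz":[0,0,0],"spin":0},
    {"xyz":[0,0,0],"spin":0},
  ],
)

```text
time_s: 20.25
tool_pos: [0.4617, 0.253, 0.0065]
tool_rot: [0.705, -0.705, -0.051, 0.051]
ft_force: [-2.0, -1.1, 3.0]
grip_width: 0.049
```

The force reversed from -5 to +3 N, so the case is on the floor. Release.

>>> play_rows(
  commands=[
    {"xyz":[0,0,0],"spin":0},
    {"xyz":[0,0,0],"spin":0},
    {"xyz":[0,0,0],"spin":0},
    {"xyz":[0,0,0],"spin":0},
    {"xyz":[0,0,0],"spin":0},
  ],
  gripper=0,
)

```text
time_s: 20.75
tool_pos: [0.4617, 0.253, 0.0061]
tool_rot: [0.705, -0.705, -0.051, 0.051]
ft_force: [0.4, -0.0, -0.3]
grip_width: 0.0856
```

>>> play_rows(
  commands=[
    {"xyz":[0,-0.02,0],"spin":0},
    {"xyz":[0,-0.03,0],"spin":0},
    {"xyz":[0,-0.04,0],"spin":0},
    {"xyz":[0,-0.04,0],"spin":0},
    {"xyz":[0,-0.03,0],"spin":0},
  ],
)

```text
time_s: 21.25
tool_pos: [0.4621, 0.2531, 0.1686]
tool_rot: [0.706, -0.705, -0.051, 0.05]
ft_force: [0.8, 0.2, -0.2]
grip_width: 0.0856
```

>>> play_rows(
  commands=[
    {"xyz":[0,-0.02,0.03],"spin":0},
    {"xyz":[0,0,0.04],"spin":0},
    {"xyz":[0,0,0.04],"spin":0},
    {"xyz":[0,0,0.04],"spin":0},
    {"xyz":[0,0,0.03],"spin":0},
  ],
)

```text
time_s: 21.75
tool_pos: [0.4346, 0.4338, 0.1861]
tool_rot: [0.706, -0.705, -0.051, 0.052]
ft_force: [0.7, 0.9, 0.2]
grip_width: 0.0854
```

>>> play_rows(
  commands=[
    {"xyz":[0,0,0],"spin":0},
    {"xyz":[0,0,0],"spin":0},
  ],
)

```text
time_s: 21.95
tool_pos: [0.4354, 0.4312, 0.1856]
tool_rot: [-0.705, 0.706, 0.051, -0.052]
ft_force: [0.3, -1.3, 0.2]
grip_width: 0.0854
```

```bash
python3 meas.py 15
python3 - <<'E'
from h import *
z=np.load('/tmp/top.npz');p=z['p']
cv2.imwrite('pics/crop15.png',cv2.resize(p[170:320,140:460,::-1],None,fx=2.5,fy=2.5))
print(arm.sense()['time_s'])
grid('top',c=(.4615,.253),yaw=8.3,x0r=(-80,90))
E
```

```text
top [395. 139.] [148. 141. 129.] ctr 0.7085 -0.1837 dim 0.052 0.07 yaw -89.6 top z 0.0291 knob 
top [303. 148.] [147. 113.  80.] ctr 0.6917 0.021 dim 0.11 0.056 yaw 78.7 top z 0.0353 knob 
top [318. 217.] [108. 108. 108.] ctr 0.5409 -0.0076 dim 0.048 0.103 yaw -11.8 top z 0.0347 knob [0.4996 0.0011 0.0635]
top [194. 256.] [77. 76. 76.] ctr 0.4631 0.2519 dim 0.104 0.05 yaw 8.1 top z 0.04 knob [0.4216 0.2451 0.0674]
top [291. 287.] [ 66. 117.  71.] ctr 0.3944 0.0507 dim 0.05 0.103 yaw -48.6 top z 0.0348 knob [0.3665 0.0818 0.064 ]
side [276. 151.] [35. 35. 34.] ctr 0.4602 0.2515 dim 0.104 0.053 yaw 7.2 top z 0.0397 knob [0.419  0.2433 0.0628]
side [373. 190.] [115.  76.  40.] ctr 0.6893 0.0197 dim 0.113 0.055 yaw 78.3 top z 0.0352 knob 
side [264. 202.] [15. 65. 22.] ctr 0.3906 0.0505 dim 0.053 0.105 yaw -46.6 top z 0.0348 knob [0.3643 0.0796 0.0608]
side [322. 207.] [66. 64. 62.] ctr 0.5389 -0.0082 dim 0.052 0.101 yaw -12.5 top z 0.0347 knob [ 0.4978 -0.0016  0.0614]
side [408. 248.] [128. 116.  98.] ctr 0.7091 -0.187 dim 0.041 0.069 yaw -55.9 top z 0.0289 knob 
22.05
top [-80, -70, -
[... 191 characters left out ...]
6   7   5   5  10  y -30
   4   4   7  39  38  39  39  39  40  40  40  39  39   6   4   5  10  y -24
   5   5   7  41  40  40  41  40  39  39  40  41  39  31   5   5  10  y -18
   5   5   5  42  41  40  40  39  40  39  40  40  37  33   5   5  10  y -12
   5   5   5  60  66  40  40  40  41  40  40  40  39  30   5   4  13  y -6
   5   4   6  67  70  41  39  40  38  39  40  38  40  31   4   5  11  y 0
   4   4   5  40  42  39  40  40  40  39  39  40  39  30   4   4  13  y 6
   4   4   5  41  41  40  40  40  39  40  39  38  40  32   6   5  12  y 12
   5   4  25  41  40  40  39  40  40  40  38  40  38   6   4   5  13  y 18
   5   5   5   .   .   .   .   .   .   .   .   .   .   5   5   6  10  y 24
```

View pics/crop15.png

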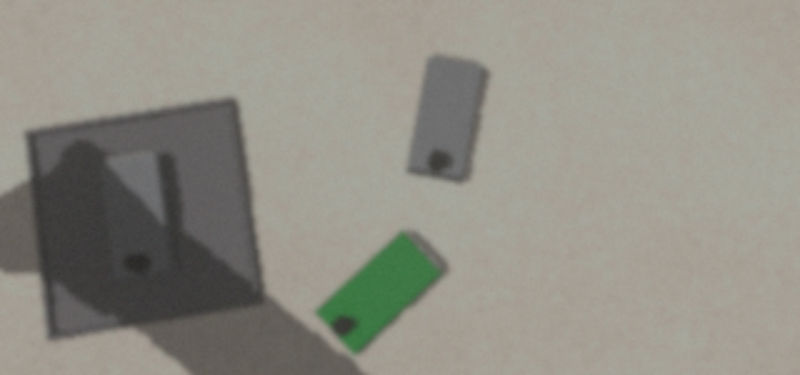

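View pics/side15.png

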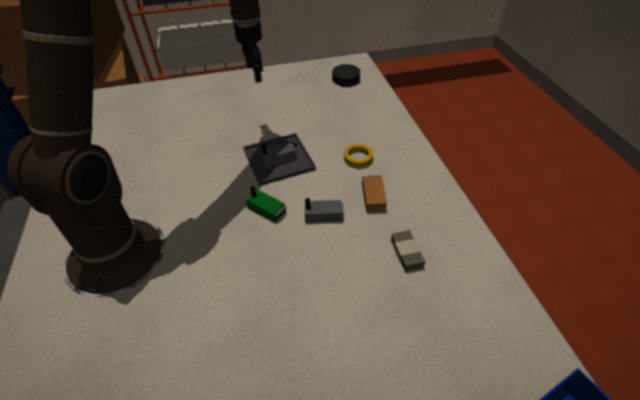

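The stiff case lies flat in the middle of the tray, with its top at 40 mm all over and its lid shut. The good case is shut at (0.540, -0.008), the bystanders haven't moved and the arm is clear. Handing in.

```bash
python3 -c "
from rig import arm
print(arm.sign_off())"
```

```text
the job is handed in; nothing more can be done
None
```

I checked both cases and carried the right-hand one, which has the stiff hinge, into the reject tray. The job was handed in at about 22 s of the 61 s allowed; `sign_off` reports no verdict.

- **Left case (good):** I opened it to about 0.8 rad and held it. When I let go, it dropped shut by itself. It now stands shut about 5 mm from where it started.
- **Right case (stiff):** The first pull went wrong. The pads gripped the knob too firmly for it to turn, so the case slid about 25 mm forward and its far end lifted about 14 mm. I set it down gently, and the lid stayed at about 0.5 rad when let go. I then re-pinched only the top of the knob, opened it to about 0.88 rad, held it, and lowered the lid shut along its arc.
- **Placing:** I gripped the stiff case by its lower box and lowered it until the wrist force showed it touching the tray floor. Only then did I release it.

The last check from both cameras showed:
- **Stiff case:** its centre is within about 2 mm of the tray's centre. Its top is level at 40 mm (5 mm floor plus 36 mm case), and its lid is shut.
- **Carton, stone and green look-alike:** within a few millimetres of their starting positions. The side view was noisier on the stone.
- **Tape roll:** too low for that measurement, so I judged it by eye; it looked unmoved.
- **Gripper:** clear of everything.

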